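Cover the movement, then open the push-and-turn canister

ROBOT

A 6-joint arm with a two-finger parallel gripper is mounted at the origin on the work surface. World frame = base frame: x ahead of the robot, y to its left, z up, the work surface at z = 0. Lengths are in mm, angles in rad, forces in N, time in s.
With the tool pointing down it reaches from about 300 to 950 mm from the base axis. Payload 3.1 kg.
Tool frame: the origin (TCP) lies on the centre line of the jaws, within the pads' length; the fingertips stand 11 mm ahead of it and the grasp point (between the pads) lies 8 mm behind it; z points along the fingers, y is the direction in which the jaws open and shut (so a half turn about z gives the same grasp; the last joint's range is limited). The gripper opens to 85 mm and grips with 20 to 120 N. Pads are 22 mm wide; open, the fingers measure 114 mm over their backs; the gripper's body (76 mm by 85 mm) begins 54 mm behind the grasp point. The pads swing forward as they close: fully open they stand 13 mm farther back than shut.
Start: joints at [1.112, 0.308, 1.634, -0, 1.2, -0.07], TCP at [236.95, 578.349, 242.272] pointing down, gripper open.
Joint ranges: [-3.06, 3.06], [-0.79, 1.96], [0.05, 2.63], [-1.19, 4.34], [0.05, 2.64], [-2.94, 2.94]. Speed limits (rad/s): [2.79, 2.79, 3.14, 3.14, 3.14, 3.14].

INTERFACE

Orientations are given as a rotation vector (axis times angle).
In Python, from bench import r gives the robot as it stands. The module is installed in compiled form; this text tells all that it offers.
- The arm moves only by the tool carry_out, never from a script. Its argument "moves" is a list of rows, each a list of 5 numbers: the shift along the tool's x, y, z in m, then the turn about the tool's z in rad, then the closure, from 0 (fully open) to 1 (shut). A call has exactly 10 rows; each row is the pose to reach, as a shift and turn from the pose measured when the call began, along the tool's axes at that moment; what a row does not reach only later rows make up. A row lasts 1/10 s, in which the tool goes at most 50 mm and 8.59 degrees, less where a joint would pass 70% of its speed; a pose out of reach is approached as far as the arm can. A call with a gripper value outside its range is refused whole. The fingers move at their own pace and stop on an object; the grip force is fixed at half the most. Time passes only in rows, so rows that repeat a pose let the fingers close, or fill a call up. It gives the time, the measured TCP pose, the force and the opening at its end, in the units of the state.
- r.get_obs(): the state, without advancing time (a new reading comes with each control period).
- r.camera(name): name is "side" or "top"; returns the picture (384x512x3 uint8, red, green, blue); there is no depth.
- r.camera_model(name): a dict with "fx", "fy", "cx", "cy" (pixels), "distortion" ([k1, k2, p1, p2, k3] as OpenCV has them; the pictures are not rectified), "T" (4x4, takes a point from camera to world coordinates). Camera axes: x right, y up, looking along -z (the intrinsics and any distortion apply to the point x, -y, -z); pixel columns grow to the right and rows downward; lengths in mm; the calibration is good to about 2 mm. A picture is of the moment at which its call begins. camera_model takes no time and is no camera call.
- r.sign_off(): hands the job in, once; it reports no verdict.
The state is a dict: "time": time; "joints": joint angles; "joint_velocities": joint speeds; "effort": joint torques, N m; "ee_pos": TCP position; "tcp_rot": TCP orientation; "ft_force": force on the tool from outside, world axes, zero at the start; "ft_torque": the same for the moment, N m; "grip_width": finger opening in mm.
Only numpy, scipy, OpenCV 4.12 (cv2) and the standard library are available. Lean on these libraries where they do the work, as an engineer would, in place of code of your own. Each camera call takes 0.05 s, during which the arm holds its last target.

TASK

First set the dust cover gently onto the rim of the open movement holder so that it sits seated and level, and let go of it. Then open the rinse canister: press its safety cap down, twist it counter-clockwise until it is free, and lift it straight up. Finish still holding the cap level in the gripper, clear by roughly 5 cm above the canister's open neck, with the cover still in place and the other tools on the bench left alone.

Things in the scene. Friction and masses are not known exactly. Their poses are not given: they have to be found in the camera images.
- cover_mid (a point): Loose aluminium dust cover, 42 mm tall, 90 g; point at its centre, 21 mm above its underside, z up. From below: round plug 54 mm across, 6 mm high; round flange 72 mm across, 4 mm thick (6 to 10 mm above the underside); plain round knob 16 mm across, 32 mm tall (10 to 42 mm above the underside) to hold it by. It starts standing on its plug on the bench.
- holder_rim (a point): White plastic movement holder, an open cup fixed to the bench, a brass movement inside: 68 mm outside, 60 mm inside, foot 88 mm across; point at the centre of its rim, 34 mm above the bench, z up. The cover's plug drops into the cup (3 mm clearance all round), its flange rests on the rim, and cover_mid is then 15 mm above this point.
- cap_mid (a point): Dark steel safety cap on the canister, loose, 280 g, 51 mm tall; point at its centre, 25.5 mm above its lower edge, z up, x along its grip bar. Round part 54 mm across, 21 mm tall (flat top 4.5 mm below this point); on it an upright grip bar 44 mm long (x), 14 mm wide (y), 30 mm tall (4.5 mm below to 25.5 mm above this point). Closed, the point is 94.5 mm above the bench.
- canister_mouth (a point): Steel rinse canister, fixed to the bench, rubber foot 86 mm across, body 66 mm across and 60 mm tall, neck 32 mm across with three tabs that hold the cap's lugs. Point at the centre of the neck's rim, 78 mm above the bench, 16.5 mm below cap_mid while the cap is closed; z up, x parallel to the cap's x while it is locked.
- seal (a joint): Travel (m) of the white sprung ring in the neck under the cap: 0 locked, 0.007 cap fully pressed, -0.0015 cap off. Pressing takes about 3 N to start, 9 N at 5 mm, 12 N at 7 mm. Cap pressed 5 mm or more and kept so turns counter-clockwise from above: 60 degrees is best, 40 to 80 frees it, stop near 85; it cannot turn clockwise. Then it lifts straight off.
- loupe: Chrome loupe, 34 mm across, 30 mm tall, loose, origin at its underside; leave alone.
- blower: Blue silicone blower standing on its base, 54 mm across, 95 mm tall, loose, origin at its underside; leave alone.
- tin: Plain steel screw-top parts tin without grip bar, 55 mm across, 46 mm tall, loose, origin at its underside; leave alone.
- driver: Thin steel screwdriver, 121 mm long and 8 mm thick, lying along its x axis, origin at its underside; leave alone.
- tweezers: Steel tweezers 125 mm long, 6 mm thick, lying flat along their x axis, origin at their underside; leave alone.
There are look-alikes about, which are no part of the job. Leave any red look-alike of the part that bears cover_mid alone.

How it is judged:
By the outcome, as a careful person would: the job done as asked, in the order asked, and still so for the second after the job is handed in, while the arm keeps its last pose, push and grip.
It also fails if it takes over 54 s, if anything falls off the work surface, if the arm or the gripper's body presses on something with over 40 N, if the wrist force passes 120 N, or if a joint passes its speed limit or range.

## Working session

There is one attempt and no reset: what is moved stays moved. The work goes in short steps, Python scripts to look and compute and a tool call to move; the robot and the scene stay as the last step left them, time stands still between calls to the robot, and variables do not carry over. Pictures are saved under pics/ and viewed, and the job is handed in when it is done.

Besides the shell and the picture viewer there is one more tool, called after ">>>" as name(argument=value, ...) on one line, values as JSON. carry_out: Moves the arm, as the interface text tells. Its arguments: {"type":"object","properties":{"moves":{"type":"array"}},"required":["moves"]}

```bash
mkdir -p pics
python3 - <<'E'
from bench import r
import cv2
o=r.get_obs()
for k,v in o.items(): print(k,v)
for n in("top","side"):
    im=r.camera(n); cv2.imwrite(f"pics/{n}0.png",im[:,:,::-1]); print(n,r.camera_model(n))
E
```

```text
time 0.0
joints [ 1.11227085e+00  3.08987468e-01  1.63519398e+00  5.12990579e-06
  1.19971567e+00 -6.96884707e-02]
joint_velocities [-1.84151575e-03  9.80605036e-04  1.58024950e-04  6.45350544e-05
  8.44805532e-04 -3.12776325e-04]
effort [-9.15165219e-04 -4.15249801e+01 -2.76665175e+01 -1.36710628e-05
  1.03658071e-02  1.21891190e-06]
ee_pos [236.60621326 577.61516617 241.05443951]
tcp_rot [-0.6068286  -3.08180837  0.0034917 ]
ft_force [ 0.18738674 -0.22618908 -0.64336157]
ft_torque [ 0.0142256   0.00526894 -0.03269927]
grip_width 85.67442935413239
top {'fx': 357.3413557162652, 'fy': 357.3413557162652, 'cx': 248.5375163411132, 'cy': 197.20736599266561, 'distortion': array([-0.10046898,  0.        ,  0.        ,  0.        ,  0.        ]), 'T': array([[ 1.37985690e-02,  9.82263148e-01, -1.86999220e-01,
         4.37021750e+02],
       [-9.99904669e-01,  1.34612725e-02, -3.07349806e-03,
         4.20649095e+01],
       [-5.01736427e-04,  1.87023803e-01,  9.82355254e-01,
         9.51631912e+02],
       [ 0.00000000e+00,  0.00000000e+00,  0.00000000e+00,
         1.00000000e+00]])}
side {'fx': 491.87163297340703, 'fy': 491.87163297340703, 'cx': 255.18556893051215, 'cy': 198.15888088673847, 'distortion': array([-0.08315342,  0.        ,  0.        ,  0.        ,  0.        ]), 'T': array([[-9.89669180e-01,  1.06792376e-01, -9.56572176e-02,
         5.10136238e+02],
       [-1.43130306e-01, -6.97393291e-01,  7.02250890e-01,
         8.10238923e+02],
       [ 8.28433926e-03,  7.08687509e-01,  7.05473872e-01,
         8.28877564e+02],
       [ 0.00000000e+00,  0.00000000e+00,  0.00000000e+00,
         1.00000000e+00]])}
```

View pics/top0.png

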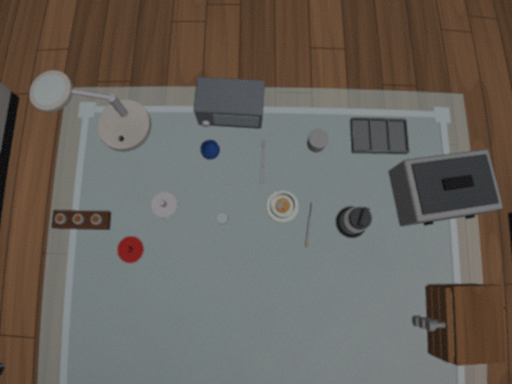

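View pics/side0.png

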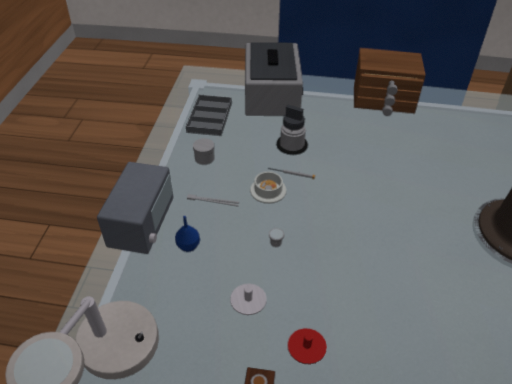

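The top view shows a pale cover at about (164,205), a red look-alike at (131,249), the holder at (283,206), the canister at (353,220) and the tin (no bar) at (318,140). In the side view they are at (249,297), (307,344), (268,186), (293,130) and (204,151). The pale aluminium cover and the black-barred canister fit the descriptions. I'll confirm with enlarged crops.

```bash
cat > h.py <<'E'
from bench import r
import cv2,numpy as np
def K(m): return np.array([[m['fx'],0,m['cx']],[0,m['fy'],m['cy']],[0,0,1.]])
def ray(n,px):
    m=r.camera_model(n); u=cv2.undistortPoints(np.array([[px]],float),K(m),m['distortion'])[0,0]
    T=m['T']; return T[:3,3],T[:3,:3]@np.array([u[0],-u[1],-1.])
def onz(n,px,z):
    o,d=ray(n,px); return o+d*(z-o[2])/d[2]
def proj(n,P):
    m=r.camera_model(n);T=m['T']; c=T[:3,:3].T@(np.array(P,float)-T[:3,3])
    return cv2.projectPoints(np.array([[c[0],-c[1],-c[2]]]),np.zeros(3),np.zeros(3),K(m),m['distortion'])[0][0,0]
def tri(p1,p2):
    o,d=ray("top",p1);q,e=ray("side",p2)
    s=np.linalg.lstsq(np.c_[d,-e],q-o,rcond=None)[0]
    a=o+s[0]*d;b=q+s[1]*e; return (a+b)/2,np.linalg.norm(a-b)
def crop(im,x,y,w,h,s): return cv2.resize(im[y:y+h,x:x+w],None,fx=s,fy=s,interpolation=cv2.INTER_CUBIC)
E
python3 - <<'E'
from h import *
t=cv2.imread("pics/top0.png");s=cv2.imread("pics/side0.png")
a=crop(t,145,185,40,40,7);b=crop(t,263,186,40,40,7)
c=crop(t,333,195,40,40,7)
d=crop(s,229,277,40,40,7);e=crop(s,248,165,40,40,7);f=crop(s,268,97,50,60,7)[:280*6//4][:280,:280]
f=crop(s,268,98,56,56,5)
cv2.imwrite("pics/c0.png",cv2.convertScaleAbs(np.vstack([np.hstack([a,b,c])[:, :800] if 0 else cv2.resize(np.hstack([a,b,c]),(780,260)),cv2.resize(np.hstack([d,e,f]),(780,260))]),alpha=1.3))
E
```

```text
(no output)
```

View pics/c0.png

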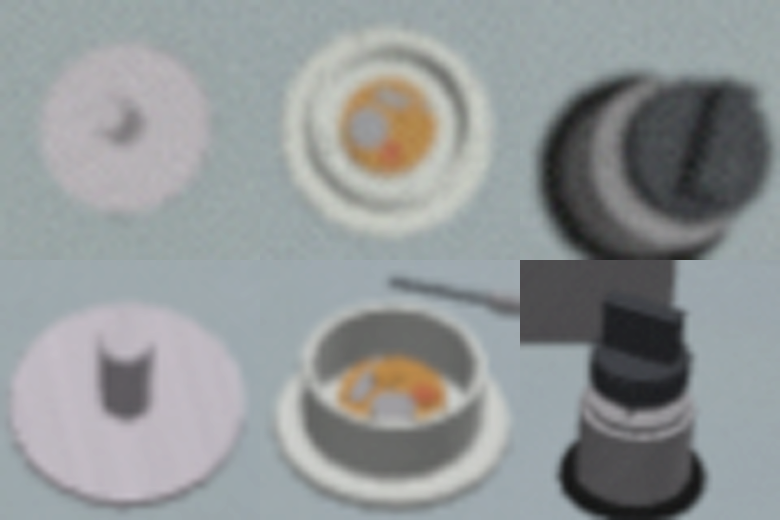

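```bash
python3 - <<'E'
from h import *
def ell(n,mask,near,z,lab):
    mask=cv2.morphologyEx(mask.astype(np.uint8)*255,cv2.MORPH_OPEN,np.ones((2,2)))
    cs,_=cv2.findContours(mask,cv2.RETR_EXTERNAL,cv2.CHAIN_APPROX_NONE)
    for c in cs:
        if cv2.contourArea(c)<40: continue
        h=cv2.convexHull(c);(cx,cy),ax,an=cv2.fitEllipse(c)
        if abs(cx-near[0])+abs(cy-near[1])<25:
            pts=np.array([onz(n,p[0].astype(float),z)[:2] for p in c])
            (wx,wy),wr=cv2.minEnclosingCircle(pts.astype(np.float32))
            A=np.c_[2*pts,np.ones(len(pts))];s=np.linalg.lstsq(A,(pts**2).sum(1),rcond=None)[0]
            print(lab,n,"px",round(cx,1),round(cy,1),"ax",np.round(ax,1),"world fit",s[:2].round(1),"R",round(np.sqrt(s[2]+s[0]**2+s[1]**2),1))
for n,nc,nh,nk in(("top",(164,205),(283,206),(357,218)),("side",(249,297),(268,186),(293,115))):
    im=cv2.imread(f"pics/{n}0.png").astype(int);b,g,rr=im[...,0],im[...,1],im[...,2]
    for p in (nc,nh,nk,(nh[0]-14,nh[1]),(nc[0]-10,nc[1]),(nc[0]-25,nc[1]-8)): print(p,im[p[1],p[0]])
    ell(n,(rr-g>4)&(rr>100)&(rr-g<30),nc,10,"cover")
    ell(n,(rr-b>-4)&(rr>120)&(abs(rr-g)<15),nh,4,"holderfoot")
    ell(n,(rr<75)&(g<75),nk,90,"dark")
E
python3 - <<'E'
from h import *
t=cv2.imread("pics/top0.png");s=cv2.imread("pics/side0.png")
cv2.imwrite("pics/c1.png",np.hstack([cv2.convertScaleAbs(crop(t,333,195,40,40,10),alpha=1.8),cv2.convertScaleAbs(crop(s,273,98,40,40,10),alpha=1.8)]))
E
```

```text
(164, 205) [100  96 100]
(283, 206) [ 72 108 135]
(357, 218) [59 57 54]
(269, 206) [134 138 137]
(154, 205) [140 138 141]
(139, 197) [128 127 118]
holderfoot top px 282.8 206.8 ax [31.4 32. ] world fit [592.9 -47.6] R 42.9
dark top px 360.5 218.8 ax [20.6 22.1] world fit [ 551.2 -230.6] R 26.6
dark top px 352.8 222.4 ax [28.3 30.1] world fit [ 540.4 -207. ] R 32.0
dark top px 358.4 206.9 ax [ 59.1 190.3] world fit [ 769.6 -333.4] R 39.9
(249, 297) [73 70 72]
(268, 186) [121 120 123]
(293, 115) [28 26 26]
(254, 186) [106 108 107]
(239, 297) [151 145 150]
(224, 289) [131 129 120]
cover side px 248.8 298.9 ax [22.7 28.1] world fit [593.6 274.1] R 24.1
holderfoot side px 268.5 190.2 ax [23.  32.8] world fit [594.1 -43.4] R 38.5
```

View pics/c1.png

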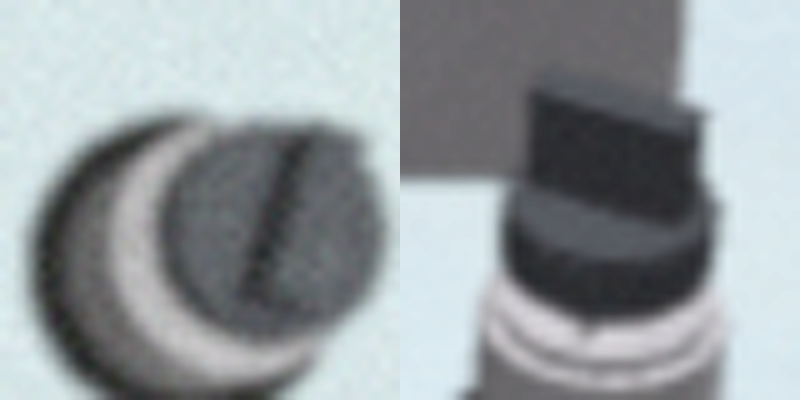

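Run:
```python
from h import *
def an(a,b):
    d=(b-a); return np.round(a,1),np.round(b,1),np.hypot(*d[:2]).round(1),np.degrees(np.arctan2(d[1],d[0])).round(1)
S=lambda x,y:(273+(x-400)/10-.5+.05,98+y/10-.45)
T=lambda x,y:(333+x/10-.45,195+y/10-.45)
print("side top front edge",an(onz("side",S(530,92),120),onz("side",S(690,132),120)))
print("side top back edge",an(onz("side",S(542,70),120),onz("side",S(705,112),120)))
print("top dark stripe right z120",an(onz("top",T(310,140),120),onz("top",T(262,300),120)))
print("top stripe left z90",an(onz("top",T(285,140),90),onz("top",T(240,290),90)))
print("cap disc top fit z90", onz("top",T(272,232),90))
print("white collar side")
for n,near in(("top",(164,205)),("side",(249,297))):
    im=cv2.GaussianBlur(cv2.imread(f"pics/{n}0.png"),(0,0),1).astype(int)
    m=((im[...,2]-im[...,0]>-4)|(im[...,2]-im[...,1]>-1)).astype(np.uint8)*255
    sub=np.zeros_like(m);x,y=near;sub[y-20:y+20,x-24:x+24]=m[y-20:y+20,x-24:x+24]
    c=max(cv2.findContours(sub,0,1)[0],key=cv2.contourArea)
    print(n,cv2.fitEllipse(c))
    pts=np.array([onz(n,p[0].astype(float),10)[:2] for p in c])
    s=np.linalg.lstsq(np.c_[2*pts,np.ones(len(pts))],(pts**2).sum(1),rcond=None)[0]
    print(s[:2],np.sqrt(s[2]+s[:2]@s[:2]))
im=cv2.imread("pics/side0.png").astype(int)
for x in range(255,283,2): print(x,im[170:200,x].sum(1)//3)
```

```text
side top front edge (array([ 577.3, -230.7,  120. ]), array([ 536. , -219.6,  120. ]), np.float64(42.8), np.float64(165.0))
side top back edge (array([ 575.3, -240.9,  120. ]), array([ 532.9, -228.9,  120. ]), np.float64(44.0), np.float64(164.2))
top dark stripe right z120 (array([ 571.6, -229.4,  120. ]), array([ 533.2, -216.2,  120. ]), np.float64(40.6), np.float64(161.0))
top stripe left z90 (array([ 576.4, -232.9,   90. ]), array([ 539.1, -220.1,   90. ]), np.float64(39.4), np.float64(161.1))
cap disc top fit z90 [ 553.49690287 -228.67032467   90.        ]
white collar side
top ((163.89768981933594, 204.16973876953125), (24.36833381652832, 25.265668869018555), 33.5583381652832)
[594.31326939 272.35690001] 33.757348150282716
side ((247.90274047851562, 298.8453369140625), (29.80044174194336, 34.71058654785156), 88.53509521484375)
[595.32066467 273.69178513] 34.34824927321453
255 [128 128 128 127 128 130 134 140 146 146 139 138 135 125 117  93  81  79
  78  81  83  95 118 138 149 155 154 141 114 105]
257 [128 128 128 129 135 140 132 112  96  93  91  91  94 108 132 140 124  93
  78  
[... 867 characters left out ...]
 99  99 104 112
 115 120 121  84  78  77  79  79  77  83 114 150]
273 [111 133 132 106  84  80  80  81  80  81  84  92  99 101  96  92  87  89
 112 123 104  80  77  76  76  77  78  91 125 153]
275 [ 98 127 134 131 102  82  80  79  79  79  80  83  94 108 108  99  97 109
 126 122  85  77  76  76  76  76  87 120 150 154]
277 [ 86 119 130 135 133 105  83  78  78  78  78  77  82 100 131 149 149 146
 126  88  81  79  81  79  81  91 121 150 154 150]
279 [ 85 106 126 129 133 138 127 106  88  80  77  76  77  82  96 123 139 117
  89  84  84  85  86  92 112 138 152 154 150 130]
281 [ 92  92 124 128 128 130 133 140 143 138 126 127 131 137 138 128 110 102
 104 105 108 118 132 145 153 155 154 149 130 107]
```

```bash
cat >> h.py <<'E'
from scipy.spatial.transform import Rotation as R
def togo(goal,jawdeg=None):
    o=r.get_obs(); M=R.from_rotvec(o['tcp_rot']).as_matrix()
    print("t",round(o['time'],2),"pos",o['ee_pos'].round(1),"j",o['joints'].round(2),"F",o['ft_force'].round(1),"w",round(o['grip_width'],1),"tilt",np.degrees(np.arccos(-M[2,2])).round(2))
    print("shift m",(M.T@(np.array(goal)-o['ee_pos'])/1000).round(4))
    a=np.degrees(np.arctan2(M[1,1],M[0,1])); print("jaw deg",a.round(1))
    if jawdeg is not None: print("turn rad (tool z)",np.radians(-((jawdeg-a+180)%360-180)).round(3))
E
python3 - <<'E'
from h import *
togo([594.8,273.3,120],-107.5)
for n,near in(("side",(268.2,180.4)),("side",(268,190.6)),("side",(268,170.5))): print(onz(n,near,34))
print(proj("side",[593,-47.5,34]),proj("top",[593,-47.5,34]),proj("side",[593,-47.5,4]))
# canister foot in top: fitted at z~5
print(onz("top",(352.8,222.4),8), onz("top",(210,150),0),onz("top",(222,218),0))
E
```

```text
t 0.1 pos [236.6 577.7 241.1] j [ 1.11  0.31  1.64 -0.    1.2  -0.07] F [-0.2 -0.6  0.1] w 85.5 tilt 0.12
shift m [-0.4469 -0.1457  0.1214]
jaw deg 67.7
turn rad (tool z) 3.058
[595.8893333  -44.93722976  34.        ]
[592.00122951 -10.20296198  34.        ]
[600.77357703 -79.98518417  34.        ]
[269.53769709 179.80247412] [283.9032022  204.73295578] [269.18165547 188.89743857]
[ 551.84115485 -234.96141415    8.        ] [750.73366837 154.37964099   0.        ] [560.39857713 115.47051147   0.        ]
```

>>> carry_out(moves=[[-0.045,-0.015,0,0,0],[-0.09,-0.03,0,0.1,0],[-0.135,-0.045,0,0.2,0],[-0.18,-0.06,0.01,0.3,0],[-0.225,-0.075,0.02,0.4,0.2],[-0.27,-0.09,0.04,0.5,0.3],[-0.315,-0.105,0.06,0.6,0.4],[-0.36,-0.12,0.08,0.7,0.4],[-0.405,-0.135,0.1,0.8,0.4],[-0.447,-0.1457,0.115,0.9,0.4]])

```text
time: 1.1
ee_pos: [593.7, 272.4, 125.1]
tcp_rot: [-1.892, -2.507, 0.006]
ft_force: [1.0, 0.2, 0.8]
grip_width: 51.4
```

Run:
```python
from h import *
togo([594.8,273.3,100],-107.5)
```

```text
t 1.1 pos [593.7 272.4 125.1] j [ 0.36  0.49  1.64 -0.    1.02  0.09] F [1.  0.2 0.8] w 51.4 tilt 0.24
shift m [0.0007 0.0014 0.0251]
jaw deg 15.9
turn rad (tool z) 2.154
```

>>> carry_out(moves=[[0.0007,0.0014,0.01,0,0.4],[0.0007,0.0014,0.025,0,0.4],[0.0007,0.0014,0.04,0,0.4],[0.0007,0.0014,0.055,0,0.4],[0.0007,0.0014,0.07,0,0.4],[0.0007,0.0014,0.08,0,0.4],[0.0007,0.0014,0.088,0,0.4],[0.0007,0.0014,0.094,0,0.4],[0.0007,0.0014,0.0965,0,0.4],[0.0007,0.0014,0.0965,0,0.4]])

```text
time: 2.1
ee_pos: [594.6, 273.2, 28.6]
tcp_rot: [-1.892, -2.507, 0.006]
ft_force: [0.2, 1.3, 0.8]
grip_width: 51.6
```

Run:
```python
from h import *
togo([594.8,273.3,28])
s=r.camera("side");t=r.camera("top")
cv2.imwrite("pics/g1.png",np.hstack([crop(s,209,250,80,80,5),crop(t,124,165,80,80,5)])[:,:,::-1])
```

```text
t 2.1 pos [594.6 273.2  28.6] j [ 0.36  0.62  1.66 -0.    0.86  0.09] F [0.2 1.3 0.8] w 51.6 tilt 0.24
shift m [0.0001 0.0002 0.0006]
jaw deg 15.9
```

View pics/g1.png

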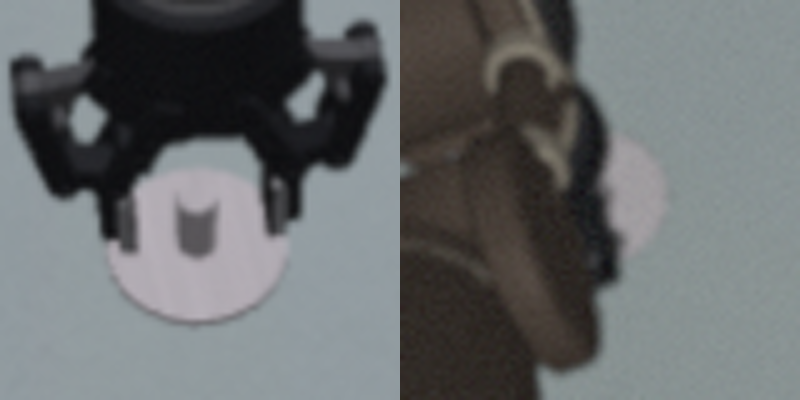

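The side crop shows the knob at (197,225), centred between the fingers. Next I close the gripper.

>>> carry_out(moves=[[0,0,0,0,0.6],[0,0,0,0,0.75],[0,0,0,0,0.85],[0,0,0,0,0.9],[0,0,0,0,1],[0,0,0,0,1],[0,0,0,0,1],[0,0,0,0,1],[0,0,0,0,1],[0,0,0,0,1]])

```text
time: 3.2
ee_pos: [595.6, 273.4, 30.0]
tcp_rot: [1.893, 2.507, -0.004]
ft_force: [-1.3, -1.3, 6.0]
grip_width: 14.3
```

>>> carry_out(moves=[[0,0,-0.002,0,1],[0,0,-0.006,0,1],[0,0,-0.012,0,1],[0,0,-0.02,0,1],[0,0,-0.032,0,1],[0,0,-0.044,0,1],[0,0,-0.056,0,1],[0,0,-0.066,0,1],[0,0,-0.07,0,1],[0,0,-0.07,0,1]])

```text
time: 4.2
ee_pos: [596.4, 273.8, 101.3]
tcp_rot: [1.892, 2.506, -0.001]
ft_force: [0.1, -0.1, -0.5]
grip_width: 14.1
```

Run:
```python
from h import *
togo([594.4,-46.3,98.6],-107.5)
s=r.camera("side");t=r.camera("top")
cv2.imwrite("pics/g2.png",np.hstack([crop(s,199,230,80,80,5),crop(t,124,165,80,80,5)])[:,:,::-1])
```

```text
t 4.2 pos [596.4 273.8 101.3] j [ 0.36  0.52  1.65 -0.    0.98  0.09] F [ 0.1 -0.1 -0.5] w 14.1 tilt 0.08
shift m [-0.3073 -0.0897  0.0031]
jaw deg 15.9
turn rad (tool z) 2.154
```

View pics/g2.png

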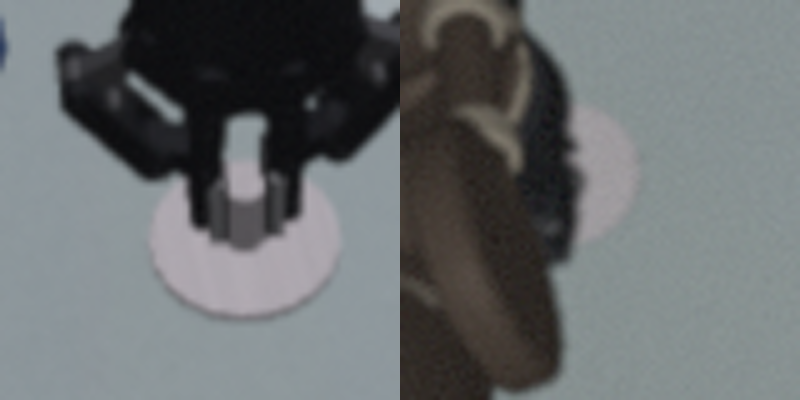

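>>> carry_out(moves=[[-0.02,-0.006,-0.005,0,1],[-0.055,-0.016,-0.01,0,1],[-0.095,-0.028,-0.01,0,1],[-0.135,-0.04,-0.01,0,1],[-0.175,-0.051,-0.01,0,1],[-0.215,-0.063,-0.01,0,1],[-0.255,-0.0745,-0.005,0,1],[-0.285,-0.083,0,0,1],[-0.302,-0.088,0.003,0,1],[-0.3073,-0.0897,0.003,0,1]])

```text
time: 5.3
ee_pos: [592.5, -48.1, 96.3]
tcp_rot: [-1.895, -2.503, 0.006]
ft_force: [0.5, 0.3, -0.5]
grip_width: 13.7
```

Run:
```python
from h import *
togo([594.4,-46.3,78],-107.5)
s=r.camera("side");t=r.camera("top")
cv2.imwrite("pics/s2.png",s[:,:,::-1]);cv2.imwrite("pics/t2.png",t[:,:,::-1])
cv2.imwrite("pics/g3.png",np.hstack([crop(s,228,130,80,80,5),crop(t,240,165,80,80,5)])[:,:,::-1])
```

```text
t 5.3 pos [592.5 -48.1  96.3] j [-0.15  0.43  1.8  -0.    0.92 -0.43] F [ 0.5  0.3 -0.5] w 13.7 tilt 0.25
shift m [0.0013 0.0025 0.0183]
jaw deg 15.8
turn rad (tool z) 2.151
```

View pics/g3.png

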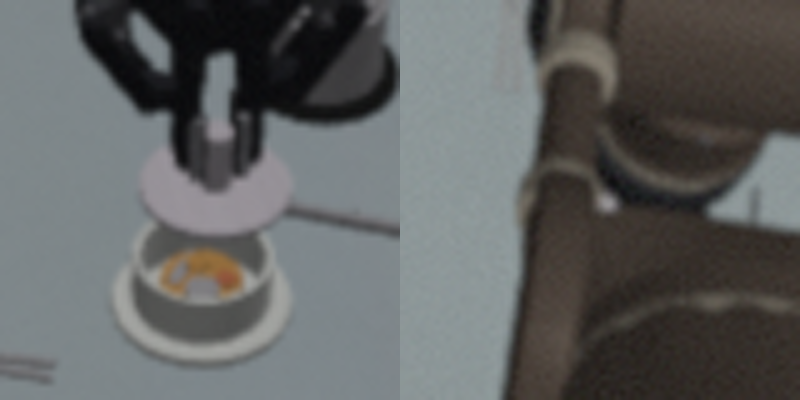

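Run:
```python
from h import *
im=cv2.GaussianBlur(cv2.imread("pics/s2.png"),(0,0),.7).astype(int)
m=((im[...,2]-im[...,1]>0)&(im[...,2]>90)).astype(np.uint8)*255
sub=np.zeros_like(m);sub[155:180,250:290]=m[155:180,250:290]
c=max(cv2.findContours(sub,0,1)[0],key=cv2.contourArea);c=cv2.convexHull(c)
print(cv2.boundingRect(c),c[:,0].min(0),c[:,0].max(0))
for z in (74,76,78):
    pts=np.array([onz("side",p[0].astype(float),z)[:2] for p in c])
    # drop upper part hidden by finger: keep the camera-near points
    pts=pts[pts[:,1]>np.median(pts[:,1])-100]
    from scipy.optimize import least_squares
    s=least_squares(lambda q:np.hypot(*(pts-q[:2]).T)-q[2],[594,-47,36],loss="soft_l1").x
    print(z,s.round(1))
# rim: top-edge bright ring outer points in original side image
im=cv2.imread("pics/side0.png")
print(onz("side",(248+217/5-20-.4,130+188/5-.4),76),onz("side",(228+217/5-.4,130+188/5-.4),76))
```

```text
(256, 160, 31, 18) [256 160] [286 177]
74 [592.  -47.4  35.6]
76 [591.8 -45.2  35.5]
78 [591.5 -42.9  35.4]
[590.54208268 -45.42299139  76.        ] [590.54208268 -45.42299139  76.        ]
```

Run:
```python
from h import *
togo([595.8,-46,70])
```

```text
t 5.4 pos [593.1 -46.6  97. ] j [-0.15  0.43  1.8  -0.    0.92 -0.43] F [ 0.4 -0.2 -0.7] w 13.4 tilt 0.17
shift m [-0.0001  0.0028  0.027 ]
jaw deg 15.8
```

>>> carry_out(moves=[[0,0.001,0.003,0,1],[0,0.002,0.006,0,1],[0,0.0028,0.01,0,1],[0,0.0028,0.014,0,1],[0,0.0028,0.018,0,1],[0,0.0028,0.022,0,1],[0,0.0028,0.025,0,1],[0,0.0028,0.027,0,1],[0,0.0028,0.027,0,1],[0,0.0028,0.027,0,1]])

```text
time: 6.4
ee_pos: [595.8, -46.0, 70.1]
tcp_rot: [-1.894, -2.505, 0.004]
ft_force: [-0.9, 0.5, -0.2]
grip_width: 13.4
```

Run:
```python
from h import *
for i in range(3): togo([595.8,-46,58])
s=r.camera("side")
cv2.imwrite("pics/s3.png",s[:,:,::-1])
cv2.imwrite("pics/g4.png",crop(s,238,150,60,60,10)[:,:,::-1])
```

```text
t 6.4 pos [595.8 -46.   70.1] j [-0.15  0.47  1.8  -0.    0.87 -0.42] F [-0.9  0.5 -0.2] w 13.4 tilt 0.17
shift m [-0.      0.      0.0121]
jaw deg 15.8
t 6.4 pos [595.8 -46.   70.1] j [-0.15  0.47  1.8  -0.    0.87 -0.42] F [-0.9  0.5 -0.2] w 13.4 tilt 0.17
shift m [-0.      0.      0.0121]
jaw deg 15.8
t 6.4 pos [595.8 -46.   70.1] j [-0.15  0.47  1.8  -0.    0.87 -0.42] F [-0.9  0.5 -0.2] w 13.4 tilt 0.17
shift m [-0.      0.      0.0121]
jaw deg 15.8
```

View pics/g4.png

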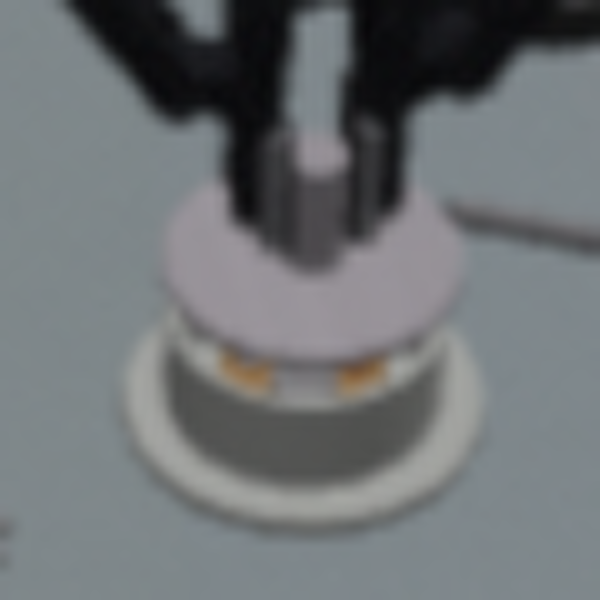

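Run:
```python
from h import *
f=lambda x,y:(238+x/10-.45,150+y/10-.45)
for z in (45,46,47): print(z,"flange front bottom",onz("side",f(315,363),z)-[0,36,0])
for z in (49,50,51): print(z,"fl L/R",onz("side",f(163,258),z)[0],onz("side",f(468,258),z)[0],"mean",(onz("side",f(163,258),z)+onz("side",f(468,258),z))/2)
print("rim front",onz("side",f(304,408),34)-[0,34,0],"rim LR",(onz("side",f(162,330),34)+onz("side",f(447,330),34))/2, "foot LR z4",(onz("side",f(122,395),4)+onz("side",f(485,395),4))/2,"foot front z0",onz("side",f(304,532),0)-[0,44,0])
im=cv2.imread("pics/s3.png").astype(int)
print(im[184:205,268:270].mean(1).sum(1)//3)
for y in (175,176,177,178): print(y,im[y,248:290].sum(1)//3)
```

```text
45 flange front bottom [590.4399649  -50.95441562  45.        ]
46 flange front bottom [590.33752068 -49.9017087   46.        ]
47 flange front bottom [590.23507646 -48.84900177  47.        ]
49 fl L/R 629.9049902443168 558.7593938412033 mean [594.33219204 -46.52584706  49.        ]
50 fl L/R 629.7514164551505 558.6970466749206 mean [594.22423157 -45.42725824  50.        ]
51 fl L/R 629.5978426659844 558.6346995086377 mean [594.11627109 -44.32866942  51.        ]
rim front [592.22100513 -45.01718981  34.        ] rim LR [595.4077414  -37.44016557  34.        ] foot LR z4 [595.97632122 -46.50616448   4.        ] foot front z0 [ 5.90449213e+02 -4.81789601e+01 -1.13686838e-13]
[151. 134. 105. 116. 127. 137. 135.  91.  83.  83.  83.  82.  83.  85.
 109. 144. 159. 147. 112. 107. 130.]
175 [133 132 132 132 132 133 138 147 150 150 149 150 151 152 151 141 123 110
  83  72  75  76  78  93 122 144 146 148 150 150 149 149 149 149 148 147
 141 134 134 134 134 132]
176 [132 132 133 132 132 132 136 146 149 150 150 149 151 152 153 150 147 140
 119  99  87  86  91 109 135 148 150 150 151 149 148 149 149 148 148 146
 140 135 133 134 134 134]
177 [132 133 132 133 132 130 132 146 149 150 150 149 150 151 152 151 150 150
 144 132 121 119 124 134 146 150 149 151 150 150 148 149 149 148 147 143
 137 134 134 134 134 134]
178 [133 132 133 132 133 127 124 139 147 150 150 150 150 151 152 152 151 150
 150 149 149 148 147 147 149 149 150 151 151 151 149 148 148 149 147 138
 131 134 134 134 134 134]
```

Run:
```python
from h import *
im=cv2.imread("pics/side0.png").astype(int)
print("orig col 248 rows 305-320",im[305:322,247:250].mean(1).sum(1)//3)
im2=cv2.imread("pics/s3.png").astype(int)
print("now col269 rows 178-190",im2[178:195,268:271].mean(1).sum(1)//3)
for e in (314.5,315.0,315.5): print(e,onz("side",(248.4,e),6)-[0,36,0])
for e in (185,185.5,186,186.5): print(e,onz("side",(269,e),46)-[0,36,0])
```

```text
orig col 248 rows 305-320 [147. 147. 147. 147. 147. 147. 147. 147. 143. 100. 112. 125. 126. 127.
 127. 127. 127.]
now col269 rows 178-190 [148. 151. 152. 152. 152. 152. 151. 135. 104. 115. 125. 135. 134.  91.
  83.  82.  82.]
314.5 [589.21837227 270.97534084   6.        ]
315.0 [589.0492479  272.07231599   6.        ]
315.5 [588.88038719 273.16759652   6.        ]
185 [590.80570169 -52.73026299  46.        ]
185.5 [590.59749413 -51.05481659  46.        ]
186 [590.38972014 -49.38290378  46.        ]
186.5 [590.18237825 -47.71451256  46.        ]
```

>>> carry_out(moves=[[0,0.0006,0,0,1],[0,0.0012,0,0,1],[0,0.0012,0.001,0,1],[0,0.0012,0.0025,0,1],[0,0.0012,0.004,0,1],[0,0.0012,0.0055,0,1],[0,0.0012,0.007,0,1],[0,0.0012,0.008,0,1],[0,0.0012,0.009,0,1],[0,0.0012,0.009,0,1]])

```text
time: 7.45
ee_pos: [596.9, -45.7, 61.0]
tcp_rot: [-1.893, -2.505, 0.004]
ft_force: [-1.0, -0.2, 0.4]
grip_width: 13.7
```

Run:
```python
from h import *
togo([597,-45.7,58])
s=r.camera("side")
cv2.imwrite("pics/s4.png",s[:,:,::-1])
cv2.imwrite("pics/g5.png",crop(s,238,150,60,60,10)[:,:,::-1])
```

```text
t 7.45 pos [596.9 -45.7  61. ] j [-0.15  0.49  1.8  -0.    0.86 -0.42] F [-1.  -0.2  0.4] w 13.7 tilt 0.17
shift m [-0.0001  0.0001  0.003 ]
jaw deg 15.8
```

View pics/g5.png

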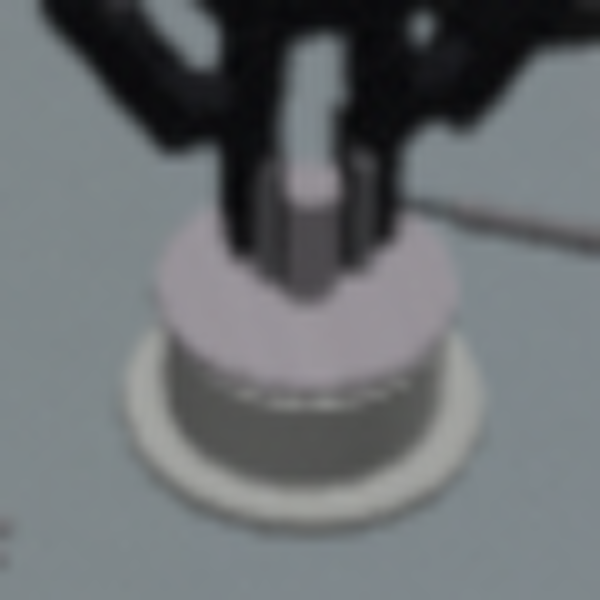

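The flange (centre ≈306) now sits over the rim (≈304) with a thin bright gap left and no contact force. I'll lower the last few mm slowly.

>>> carry_out(moves=[[0,0,0.0004,0,1],[0,0,0.0008,0,1],[0,0,0.0012,0,1],[0,0,0.0015,0,1],[0,0,0.0018,0,1],[0,0,0.002,0,1],[0,0,0.0022,0,1],[0,0,0.0025,0,1],[0,0,0.0025,0,1],[0,0,0.0025,0,1]])

```text
time: 8.5
ee_pos: [597.0, -45.6, 58.6]
tcp_rot: [-1.894, -2.505, 0.004]
ft_force: [0.1, 0.1, -0.8]
grip_width: 13.9
```

Run:
```python
from h import *
togo([597,-45.7,58])
s=r.camera("side")
cv2.imwrite("pics/s5.png",s[:,:,::-1])
cv2.imwrite("pics/g6.png",crop(s,238,150,60,60,10)[:,:,::-1])
```

```text
t 8.5 pos [597.  -45.6  58.6] j [-0.15  0.49  1.8  -0.    0.85 -0.42] F [ 0.1  0.1 -0.8] w 13.9 tilt 0.17
shift m [-0.0001  0.      0.0006]
jaw deg 15.8
```

View pics/g6.png

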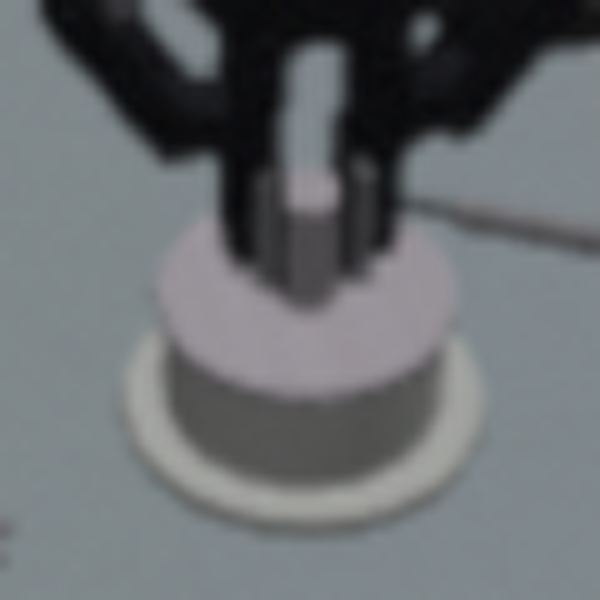

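>>> carry_out(moves=[[0,0,0.0002,0,1],[0,0,0.0004,0,1],[0,0,0.0006,0,1],[0,0,0.0008,0,1],[0,0,0.001,0,1],[0,0,0.001,0,1],[0,0,0.001,0,1],[0,0,0.001,0,1],[0,0,0.001,0,1],[0,0,0.001,0,1]])

```text
time: 9.55
ee_pos: [597.0, -45.7, 58.0]
tcp_rot: [-1.894, -2.505, 0.004]
ft_force: [-2.7, 0.3, 5.1]
grip_width: 14.2
```

>>> carry_out(moves=[[0,0,0,0,0.8],[0,0,0,0,0.75],[0,0,0,0,0.7],[0,0,0,0,0.6],[0,0,0,0,0.5],[0,0,0,0,0.4],[0,0,0,0,0.4],[0,0,0,0,0.4],[0,0,0,0,0.4],[0,0,0,0,0.4]])

```text
time: 10.55
ee_pos: [597.0, -45.7, 58.0]
tcp_rot: [-1.894, -2.506, 0.004]
ft_force: [-0.1, -0.1, -0.7]
grip_width: 51.1
```

Run:
```python
from h import *
togo([597,-45.7,150],-107.5)
s=r.camera("side")
cv2.imwrite("pics/g7.png",crop(s,238,150,60,60,10)[:,:,::-1])
```

```text
t 10.55 pos [597.  -45.7  58. ] j [-0.15  0.49  1.8  -0.    0.85 -0.42] F [-0.1 -0.1 -0.7] w 51.1 tilt 0.16
shift m [-0.0001 -0.0003 -0.092 ]
jaw deg 15.8
turn rad (tool z) 2.153
```

View pics/g7.png

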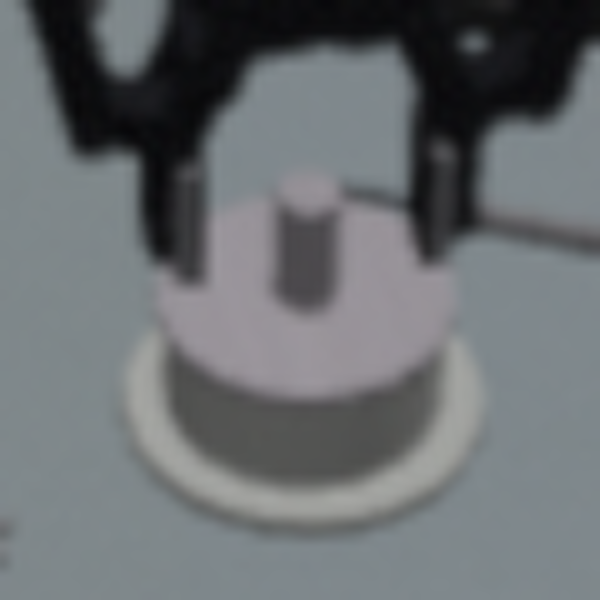

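The cover is free and sits level on the rim (flange centre ≈306,295, no gap). I'll rise and turn the wrist.

>>> carry_out(moves=[[0,0,-0.004,0,0.4],[0,0,-0.012,0,0.4],[0,0,-0.03,0,0.4],[0,0,-0.055,0.1,0.4],[0,0,-0.08,0.24,0.3],[0,0,-0.105,0.38,0.2],[0,0,-0.13,0.52,0.2],[0,0,-0.15,0.66,0.2],[0,0,-0.16,0.8,0.2],[0,0,-0.16,0.94,0.2]])

```text
time: 11.6
ee_pos: [599.2, -45.7, 221.7]
tcp_rot: [2.825, 1.367, 0.003]
ft_force: [0.1, -0.3, -0.4]
grip_width: 68.6
```

Run:
```python
from h import *
togo([554,-230,170],-107.5)
s=r.camera("side");t=r.camera("top")
cv2.imwrite("pics/s8.png",s[:,:,::-1])
cv2.imwrite("pics/g8.png",np.hstack([crop(s,258,95,50,60,8),crop(s,238,150,50,60,8)])[:,:,::-1])
```

```text
t 11.6 pos [599.2 -45.7 221.7] j [-0.15  0.28  1.71 -0.    1.14  0.52] F [ 0.1 -0.3 -0.4] w 68.6 tilt 0.24
shift m [-0.1726  0.0787  0.052 ]
jaw deg -38.3
turn rad (tool z) 1.207
```

View pics/g8.png

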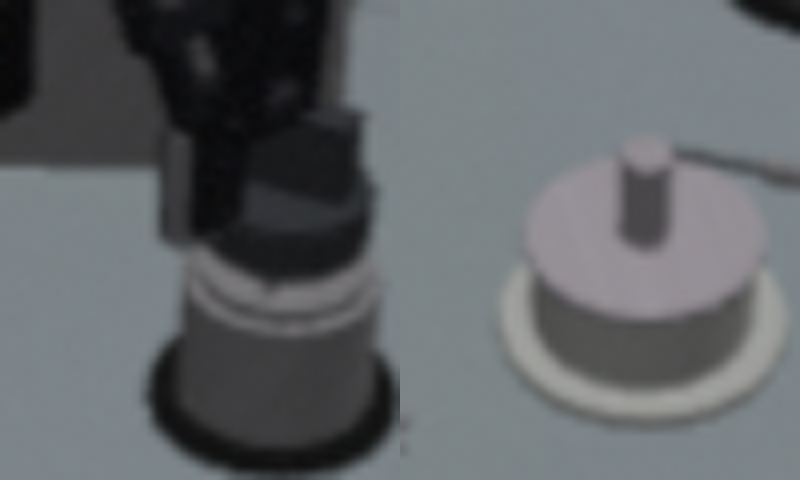

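Run:
```python
from h import *
im=cv2.imread("pics/side0.png").astype(int).sum(2)//3
for y in (118,120,122,124,130,134,138,144,146): print(y,im[y,272:314])
f=lambda a,b,y,z:((onz("side",(a,y),z)+onz("side",(b,y),z))/2).round(1)
```

```text
118 [127 126 127 127 128 127 127 127 126 126 110  75  49  50  50  49  50  50
  48  40  34  32  29  26  26  26  27  25  25  28  38  50  75 107 126 128
 127 128 128 128 128 127]
120 [127 127 126 126 128 128 127 127 127 125 104  55  35  42  49  51  52  52
  51  52  51  50  50  49  48  43  40  36  36  42  47  47  77 112 127 128
 127 128 128 127 128 127]
122 [127 127 127 127 127 127 127 128 128 125 104  53  26  25  31  40  45  49
  49  49  51  50  50  51  51  50  50  49  44  40  35  37  80 116 126 127
 128 128 128 127 127 126]
124 [129 127 127 127 127 127 127 127 128 126 109  68  32  25  26  26  27  30
  33  31  32  29  30  31  31  33  30  30  28  27  26  45  94 125 128 127
 127 128 127 128 127 127]
130 [127 127 127 128 128 127 128 125 113  99 106  94  95 110 116 117 115 107
  89  66  63  74  76  79  82  88 100 110 112 113 108 103 108 115 121 127
 128 127 128 128 127 127]
134 [128 128 128 128 128 128 127 120  95  61  56  66  82  97 100  92  84  80
  78  78  75  75  76  76  75  78  85  90  99 105  98  84  80 105 124 127
 127 127 127 126 126 127]
138 [129 129 129 130 127 114  77  42  43  53  56  57  58  59  61  60  60  60
  59  62  61  60  61  60  60  58  58  58  58  60  62  66  79 103 122 127
 127 127 127 127 127 127]
144 [129 129 128 111  67  27  20  26  43  56  58  58  60  61  61  61  61  61
  61  60  60  60  59  58  59  58  58  59  60  63  63  61  46  22  26  58
 101 125 127 127 127 127]
146 [128 129 129 125 102  41  19  20  28  42  53  59  60  60  60  61  59  60
  60  60  60  59  60  58  57  58  59  59  61  61  56  41  25  18  27  68
 109 126 127 128 127 127]
```

Run:
```python
from h import *
f=lambda a,b,y,z:((onz("side",(a,y),z)+onz("side",(b,y),z))/2).round(1)
print("cap x",f(282.4,304.2,119.5,90),f(282.4,304.2,121.5,85))
print("foot",f(275.6,307.7,144,5),f(275.6,307.7,144,0))
# cap front-top edge: row where 50->30 transition at col 293
im=cv2.imread("pics/side0.png").astype(int).sum(2)//3
print(im[105:135,293])
print("cap front top edge",onz("side",(293.4,123.5),90)-[0,27,0])
t=cv2.imread("pics/top0.png").astype(int).sum(2)//3
for y in range(204,234,3): print(y,t[y,334:376])
```

```text
cap x [ 555.  -221.1   90. ] [ 554.5 -219.4   85. ]
foot [ 554.7 -228.     5. ] [ 555.  -234.3    0. ]
[ 56  53  51  50  32  26  25  26  24  24  26  25  25  32  47  50  51  50
  48  29  26  25  24  27  38  74 112 117 107  75]
cap front top edge [ 553.24335679 -231.03095473   90.        ]
204 [127 125 125 125 125 127 123 124 125 126 125 124 126 126 125 124 125 123
 123 126 126 127 125 125 126 123 126 126 127 127 127 127 127 127 123 126
 126 124 125 126 124 124]
207 [125 125 122 125 127 125 125 122 118 113 102  86  78  66  55  55  58  73
  83  92  91  97  95  87  79  83  82  83  82  81  76  83  95 105 111 119
 122 126 127 126 125 124]
210 [125 126 127 125 121 112  86  64  41  27  29  34  51  75  91  96  96  79
  64  59  53  56  58  58  59  54  49  33  29  41  48  56  55  58  69  92
 115 125 127 126 123 123]
213 [126 126 122 103  77  46  26  33  41  55  64  82  99  99  95  74  51  51
  52  58  54  59  58  56  52  50  36  32  38  51  55  55  58  58  58  66
  86 111 124 127 124 126]
216 [123 116  88  52  29  27  42  51  56  62  83  99 102  98  77  47  45  52
  56  60  57  62  57  54  48  
[... 248 characters left out ...]
 [118  99  59  34  27  38  51  55  52  62  82 100 104 103  91  65  42  43
  52  55  59  55  53  39  26  36  47  59  56  56  64  61  59  58  58  60
  80 107 123 126 125 126]
225 [122 106  78  42  26  34  43  51  57  53  59  79  96 106 104  97  84  63
  49  44  51  52  50  43  46  38  41  40  41  54  53  59  57  60  76  97
 115 126 128 126 126 127]
228 [125 125 112  80  50  27  23  37  49  56  56  56  63  79  97 101 110 105
 104  94  86  77  64  62  53  55  52  60  66  73  80  89 103 118 123 124
 126 123 125 126 126 127]
231 [126 127 127 119 102  71  44  26  25  37  42  49  58  61  61  67  74  85
  91 100 105 105 105 103  99 103 100  89  80  78  97 117 123 126 125 126
 123 129 124 126 127 124]
```

Run:
```python
from h import *
togo([555.5,-229.8,155],-107.3)
```

```text
t 11.7 pos [597.9 -45.5 219.5] j [-0.15  0.28  1.72 -0.    1.14  0.52] F [-0.8  0.5 -0.5] w 68.7 tilt 0.1
shift m [-0.1712  0.08    0.0649]
jaw deg -38.0
turn rad (tool z) 1.209
```

>>> carry_out(moves=[[-0.01,0.005,0,0.12,0.4],[-0.03,0.014,0,0.26,0.4],[-0.055,0.026,0,0.4,0.4],[-0.08,0.037,0,0.54,0.4],[-0.105,0.049,0,0.68,0.4],[-0.13,0.061,0.01,0.82,0.4],[-0.15,0.07,0.025,0.96,0.4],[-0.163,0.076,0.045,1.1,0.4],[-0.17,0.079,0.06,1.2,0.4],[-0.1712,0.08,0.0649,1.209,0.4]])

```text
time: 12.7
ee_pos: [553.5, -230.0, 152.8]
tcp_rot: [3.105, -0.47, -0.006]
ft_force: [0.0, 0.2, -0.9]
grip_width: 51.6
```

Run:
```python
from h import *
togo([555.5,-229.8,104],-107.3)
s=r.camera("side")
togo([555.5,-229.8,104],-107.3)
t=r.camera("top")
cv2.imwrite("pics/g9.png",np.hstack([crop(s,258,75,60,80,6),crop(t,323,180,70,80,6)])[:,:,::-1])
```

```text
t 12.7 pos [ 553.5 -230.   152.8] j [-0.47  0.36  1.76 -0.    1.02  1.41] F [ 0.   0.2 -0.9] w 51.6 tilt 0.24
shift m [ 0.002  -0.0009  0.0488]
jaw deg -107.2
turn rad (tool z) 0.001
t 12.75 pos [ 553.9 -229.7  152.9] j [-0.46  0.36  1.76 -0.    1.02  1.41] F [ 0.   0.8 -0.1] w 51.1 tilt 0.22
shift m [ 0.0017 -0.0004  0.0489]
jaw deg -107.2
turn rad (tool z) 0.003
```

View pics/g9.png

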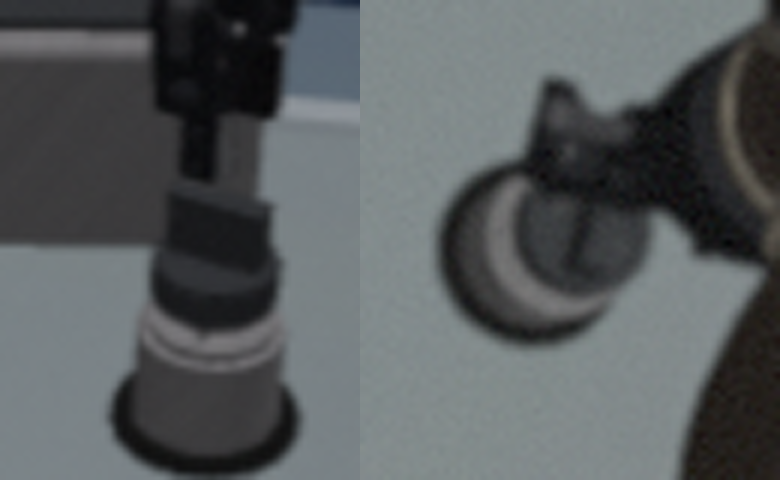

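>>> carry_out(moves=[[0.001,0,0.004,0,0.4],[0.0017,-0.0004,0.01,0,0.4],[0.0017,-0.0004,0.017,0,0.4],[0.0017,-0.0004,0.024,0,0.4],[0.0017,-0.0004,0.03,0,0.4],[0.0017,-0.0004,0.036,0,0.4],[0.0017,-0.0004,0.041,0,0.4],[0.0017,-0.0004,0.045,0,0.4],[0.0017,-0.0004,0.0475,0,0.4],[0.0017,-0.0004,0.0475,0,0.4]])

```text
time: 13.8
ee_pos: [556.1, -229.5, 106.0]
tcp_rot: [3.106, -0.467, -0.005]
ft_force: [-0.3, 0.5, 0.6]
grip_width: 51.0
```

Run:
```python
from h import *
togo([555.5,-229.8,104],-107.3)
s=r.camera("side")
t=r.camera("top")
cv2.imwrite("pics/g10.png",np.hstack([crop(s,258,75,60,80,6),crop(t,323,180,70,80,6)])[:,:,::-1])
```

```text
t 13.8 pos [ 556.1 -229.5  106. ] j [-0.46  0.42  1.78 -0.    0.94  1.41] F [-0.3  0.5  0.6] w 51.0 tilt 0.17
shift m [-0.0005  0.0004  0.0021]
jaw deg -107.1
turn rad (tool z) 0.003
```

View pics/g10.png

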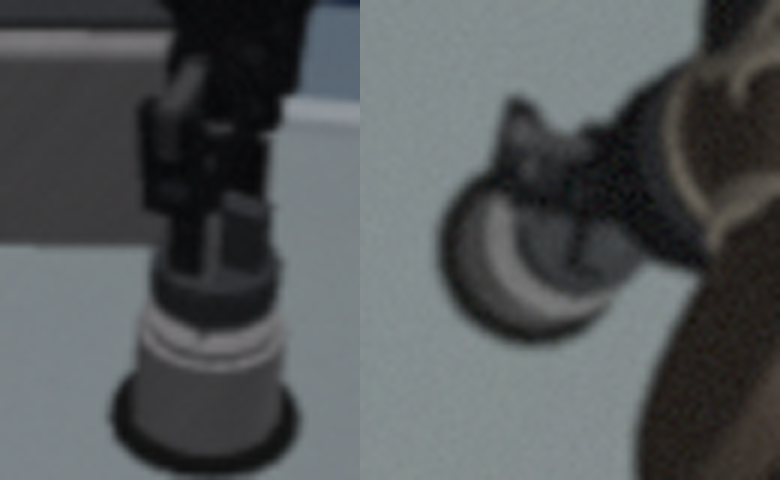

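The jaws straddle the bar (side crop ≈ (225,235)) with the fingertips above the round top. Closing.

>>> carry_out(moves=[[0,0,0,0,0.55],[0,0,0,0,0.65],[0,0,0,0,0.75],[0,0,0,0,0.8],[0,0,0,0,0.85],[0,0,0,0,0.9],[0,0,0,0,1],[0,0,0,0,1],[0,0,0,0,1],[0,0,0,0,1]])

```text
time: 14.9
ee_pos: [556.6, -230.1, 106.9]
tcp_rot: [3.105, -0.467, -0.002]
ft_force: [-1.5, -2.5, 3.1]
grip_width: 13.0
```

Run:
```python
from h import *
togo([556,-229.8,106],-107.3)
print(r.get_obs()['ft_torque'].round(2))
s=r.camera("side")
cv2.imwrite("pics/g11.png",crop(s,258,75,60,80,7)[:,:,::-1])
```

```text
t 14.9 pos [ 556.6 -230.1  106.9] j [-0.46  0.42  1.78 -0.    0.94  1.41] F [-1.5 -2.5  3.1] w 13.0 tilt 0.12
shift m [-0.0007 -0.0001  0.0009]
jaw deg -107.1
turn rad (tool z) 0.003
[-0.34  0.12  0.04]
```

View pics/g11.png

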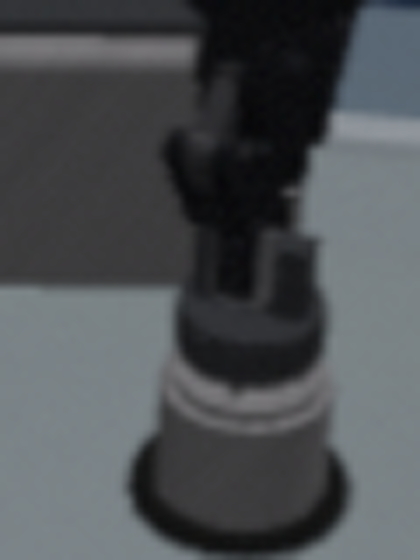

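>>> carry_out(moves=[[0,0,0.0005,0,1],[0,0,0.0012,0,1],[0,0,0.002,0,1],[0,0,0.003,0,1],[0,0,0.004,0,1],[0,0,0.005,0,1],[0,0,0.006,0,1],[0,0,0.0068,0,1],[0,0,0.007,0,1],[0,0,0.007,0,1]])

```text
time: 15.95
ee_pos: [556.6, -230.1, 101.0]
tcp_rot: [3.105, -0.467, -0.003]
ft_force: [-3.0, -0.2, 10.0]
grip_width: 12.8
```

Run:
```python
from h import *
togo([556,-229.8,100],-107.3)
print(r.get_obs()['ft_torque'].round(2))
s=r.camera("side")
togo([556,-229.8,100],-107.3)
cv2.imwrite("pics/g12.png",crop(s,258,75,60,80,7)[:,:,::-1])
```

```text
t 15.95 pos [ 556.6 -230.1  101. ] j [-0.46  0.43  1.78 -0.    0.93  1.41] F [-3.  -0.2 10. ] w 12.8 tilt 0.14
shift m [-0.0007 -0.0001  0.001 ]
jaw deg -107.1
turn rad (tool z) 0.004
[-0.11  0.69 -0.04]
t 16.0 pos [ 556.7 -230.1  101.1] j [-0.46  0.43  1.78 -0.    0.93  1.41] F [-2.6 -0.4  9.4] w 13.4 tilt 0.13
shift m [-0.0007 -0.0001  0.0011]
jaw deg -107.1
turn rad (tool z) 0.004
```

View pics/g12.png

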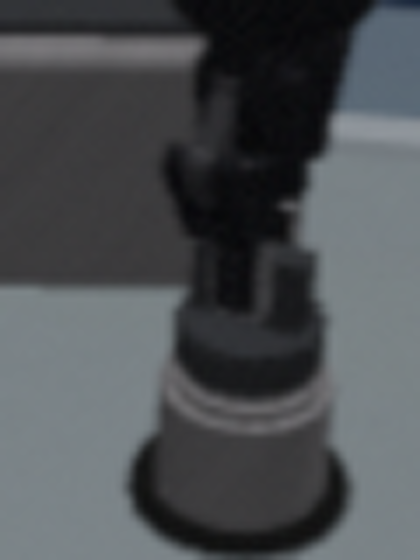

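Pressed ≈6 mm at 10 N. I press a little more, then twist counter-clockwise (negative about the downward tool z).

>>> carry_out(moves=[[0,0,0.0015,0,1],[0,0,0.0025,0,1],[0,0,0.0025,-0.04,1],[0,0,0.0025,-0.1,1],[0,0,0.0025,-0.17,1],[0,0,0.0025,-0.24,1],[0,0,0.0025,-0.31,1],[0,0,0.0025,-0.37,1],[0,0,0.0025,-0.4,1],[0,0,0.0025,-0.4,1]])

```text
time: 17.0
ee_pos: [558.2, -230.0, 100.5]
tcp_rot: [3.136, 0.159, 0.002]
ft_force: [-0.9, 1.1, 9.9]
grip_width: 12.7
```

Run:
```python
from h import *
togo([556,-229.8,100],-47.1)
print(r.get_obs()['ft_torque'].round(2))
s=r.camera("side")
cv2.imwrite("pics/g13.png",crop(s,258,75,60,80,7)[:,:,::-1])
```

```text
t 17.0 pos [ 558.2 -230.   100.5] j [-0.46  0.43  1.78 -0.    0.93  1.01] F [-0.9  1.1  9.9] w 12.7 tilt 0.1
shift m [-0.0022 -0.0004  0.0005]
jaw deg -84.2
turn rad (tool z) -0.647
[0.18 0.3  0.01]
```

View pics/g13.png

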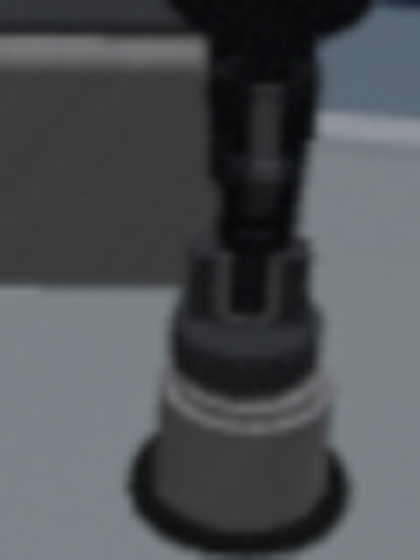

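>>> carry_out(moves=[[0,0,0.0028,-0.04,1],[0,0,0.0028,-0.11,1],[0,0,0.0028,-0.19,1],[0,0,0.0028,-0.27,1],[0,0,0.0028,-0.35,1],[0,0,0.0028,-0.43,1],[0,0,0.0028,-0.51,1],[0,0,0.0028,-0.59,1],[0,0,0.0028,-0.64,1],[0,0,0.0028,-0.64,1]])

```text
time: 18.05
ee_pos: [558.7, -229.3, 100.0]
tcp_rot: [2.928, 1.138, 0.002]
ft_force: [-4.4, 1.4, 14.2]
grip_width: 12.8
```

Run:
```python
from h import *
togo([556,-229.8,100],-47.1)
print(r.get_obs()['ft_torque'].round(2))
s=r.camera("side")
togo([556,-229.8,100],-47.1)
cv2.imwrite("pics/g14.png",crop(s,258,75,60,80,7)[:,:,::-1])
```

```text
t 18.05 pos [ 558.7 -229.3  100. ] j [-0.46  0.43  1.78  0.    0.93  0.37] F [-4.4  1.4 14.2] w 12.8 tilt 0.08
shift m [-0.0024 -0.0014 -0.0001]
jaw deg -47.5
turn rad (tool z) -0.007
[ 0.39  0.89 -0.07]
t 18.1 pos [ 558.7 -229.3  100. ] j [-0.46  0.43  1.78  0.    0.93  0.37] F [-4.2  2.3 13.8] w 12.7 tilt 0.08
shift m [-0.0024 -0.0014 -0.    ]
jaw deg -47.5
turn rad (tool z) -0.008
```

View pics/g14.png

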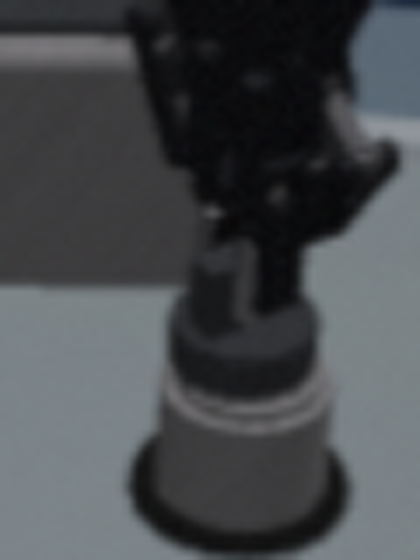

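>>> carry_out(moves=[[-0.0005,-0.0003,0.0015,0,1],[-0.0009,-0.0005,0.0005,0,1],[-0.0009,-0.0005,-0.001,0,1],[-0.0009,-0.0005,-0.003,0,1],[-0.0009,-0.0005,-0.005,0,1],[-0.0009,-0.0005,-0.007,0,1],[-0.0009,-0.0005,-0.009,0,1],[-0.0009,-0.0005,-0.011,0,1],[-0.0009,-0.0005,-0.012,0,1],[-0.0009,-0.0005,-0.012,0,1]])

```text
time: 19.1
ee_pos: [556.5, -228.9, 110.8]
tcp_rot: [-2.927, -1.137, 0.001]
ft_force: [-0.2, -0.8, -2.8]
grip_width: 12.8
```

Run:
```python
from h import *
togo([557,-229.8,166])
print(r.get_obs()['ft_torque'].round(2))
s=r.camera("side")
cv2.imwrite("pics/g15.png",crop(s,258,75,60,80,7)[:,:,::-1])
```

```text
t 19.1 pos [ 556.5 -228.9  110.8] j [-0.46  0.42  1.78  0.    0.95  0.37] F [-0.2 -0.8 -2.8] w 12.8 tilt 0.1
shift m [-0.0002  0.0009 -0.0552]
jaw deg -47.6
[0.02 0.02 0.02]
```

View pics/g15.png

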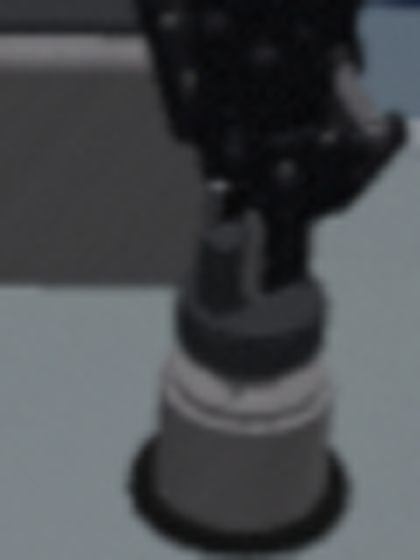

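The wrist reads −2.8 N, which is the cap's own weight, so it is free. Lifting on.

>>> carry_out(moves=[[0,0,-0.002,0,1],[0,0,-0.006,0,1],[0,0,-0.012,0,1],[0,0,-0.019,0,1],[0,0,-0.027,0,1],[0,0,-0.035,0,1],[0,0,-0.043,0,1],[0,0,-0.05,0,1],[0,0,-0.054,0,1],[0,0,-0.055,0,1]])

```text
time: 20.15
ee_pos: [557.1, -229.2, 166.7]
tcp_rot: [-2.928, -1.137, -0.001]
ft_force: [0.4, 0.4, -3.2]
grip_width: 12.8
```

>>> carry_out(moves=[[0,0,0,0,1],[0,0,0,0,1],[0,0,0,0,1],[0,0,0,0,1],[0,0,0,0,1],[0,0,0,0,1],[0,0,0,0,1],[0,0,0,0,1],[0,0,0,0,1],[0,0,0,0,1]])

```text
time: 21.15
ee_pos: [557.1, -229.3, 166.8]
tcp_rot: [-2.928, -1.137, -0.001]
ft_force: [0.1, 1.0, -3.6]
grip_width: 12.8
```

Run:
```python
from h import *
togo([557,-229.8,166])
s=r.camera("side")
cv2.imwrite("pics/sf.png",s[:,:,::-1])
cv2.imwrite("pics/g16.png",np.hstack([crop(s,250,65,75,95,6),crop(s,238,140,55,95,6)])[:,:,::-1])
```

```text
t 21.15 pos [ 557.1 -229.3  166.8] j [-0.46  0.35  1.75  0.    1.05  0.37] F [ 0.1  1.  -3.6] w 12.8 tilt 0.05
shift m [-0.0005  0.0003  0.0008]
jaw deg -47.6
```

View pics/g16.png

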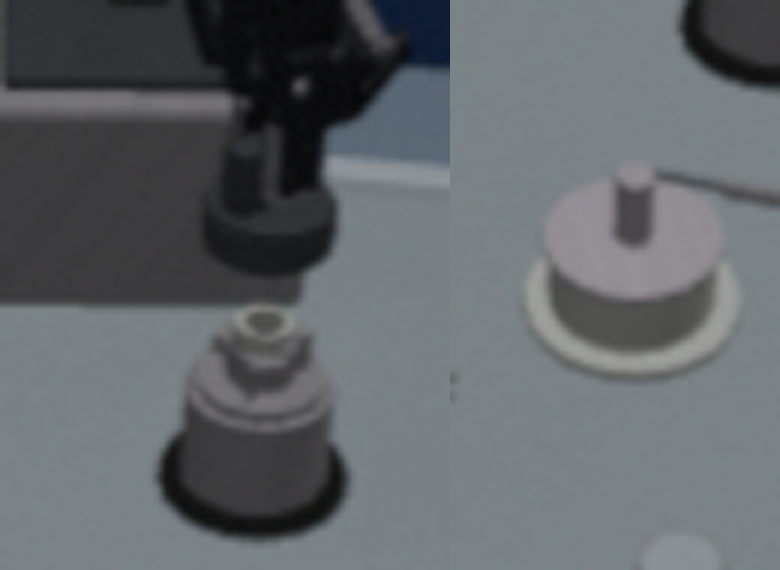

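View pics/sf.png

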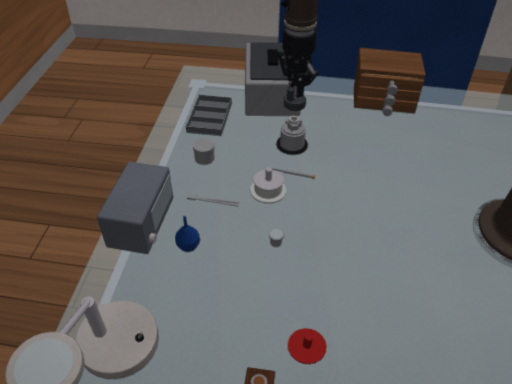

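The picture shows the open neck (side view ≈ (294,118)) with the cap level above it (≈ (295,102)). The cover is level on the holder (≈ (268,183)), and the other items look unmoved. Handing in.

```bash
python3 -c "
from bench import r
print(r.sign_off())"
```

```text
the job is handed in; nothing more can be done
None
```

I did both parts in the order asked and handed the job in at about 21 s; the hand-in gave no verdict.

- **Dust cover:** I set it on the holder rim with about 5 N of contact and let go. In the last side picture it sits centred and level with no gap.
- **Safety cap:** I pressed it about 6–7 mm (10–14 N), twisted it about 60° counter-clockwise and lifted it straight up.
- **Final hold:** The cap is still in the gripper with 0.05° of tool tilt. Its lower edge is about 5 cm above the open neck, worked out from the lift height. The wrist reads about −3 N, which is the cap's own weight.
- **Other tools:** In the last side picture the loupe, blower, tin, driver, tweezers and the red look-alike are where they were at the start.

Two checks disagreed slightly. The top and side cameras differed by 1–3 mm on where the holder and canister are; I corrected for this by comparing positions within the side view. Near the end of the twist the cap pushed sideways with about 4 N, so I shifted the arm about 1 mm before lifting.

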